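# Wipe a tripod leg and lock it at its length ring

## Task

The table tripod's leg needs setting. Take the velvet brush from its bay and wipe the top of the bare metal bar from the hub end to the collar, keeping the pad lightly pressed on all the way, and stand the brush back in its bay; then slide the leg along the bar until the collar's hub-side edge is on the middle one of the three rings. Squeeze the cam lever fully shut with one finger while the opposite finger holds the leg's tube so that the leg does not creep off its ring, finish still gripping tube and lever together, and leave the other gear in the tray as it lies.

Things in the scene. Friction and masses are not known exactly. Their poses are not given: they have to be found in the camera images.
- bar: bare level aluminium bar of the leg, 14 x 14 mm, fixed to the tripod's hub, running from it into the sliding leg. Origin: on its axis at the middle one of its three dark engraved rings (3 mm wide, at y = +25, 0, -25 mm), 60 mm above the work surface (bar top 67 mm). +y points along it to the hub, +x across it to the lever's side, z up. The hub's fork (72 mm high) begins at y = +60 mm.
- leg (a joint): how far the leg is drawn out along the bar, in m: 0 home at the hub, 0.112 fully out (along -y of the bar); at 0.045 the collar's edge is on the middle ring. Starts drawn out past the third ring. About 2 N of friction; stays where left while the lever is open.
- collar_edge (a point): centre of the collar's end face that looks to the hub, on the bar's axis. The collar is black plastic, 30 x 30 mm across and 26 mm long, at the hub end of the leg.
- tube: the leg's square dark tube, 22 x 22 x 124 mm, behind the collar, a rubber foot at its far end; moves with the leg. Origin: on its axis at mid length, 88 mm from the collar's edge, 60 mm above the work surface; axes as the bar. Only flat things up to 10 mm high lie under it.
- lever (a joint): angle of the cam lever, rad: 0 fully shut along the tube, 1.0 wide open; starts 0.5 to 0.7. A flat bar 48 mm long, 7 thick, 14 high, level with the tube, pointing away from the hub, its tip out to +x when open. Needs 2 N at the tip, 10 to 15 N in the last 0.4 rad, where its cam bears on the bar, drags the leg some mm away from the hub unless it is held, and at last locks it; stays where left.
- lever_tip (a point): outer face of the lever, 45 mm from its pin, at mid height. With the lever shut, tube and lever together are 31.5 mm across (tube's -x face 11 mm and lever's outer face 20.5 mm from the axis); at 0.7 rad open 62 mm.
- lever_pin (a point): the lever's upright pin, on the +x side of the collar, 17 mm off the bar's axis and 12 mm behind the collar's edge
- brush: velvet dusting brush standing pad down: a beech block 56 (its x) x 24 (its y) x 50 mm high. Origin: centre of the underside of the pad, z up. The velvet pad, the lowest 12 mm, is springy: it gives up to 5 mm, about 1.6 N per mm. Mass 60 to 110 g.
- bay: the brush's bay, a shallow grey tray 90 (its x) x 104 (its y) mm outside with walls 4 mm thick and 9 mm high. Origin: centre of its underside, 4 mm above the work surface; its inner floor is 8 mm above the work surface.
- tripod: the folded black table tripod lying in a moulded cradle, fixed. Origin: on the tray floor under its hub; the leg runs from it to its -y, the ball head and the two other legs (up to 55 mm high) to its +y over 195 mm.
- filter_a: round glass filter in a clear square case 66 x 66 x 10 mm, bystander; origin under its centre
- filter_b: round glass filter in a clear square case 66 x 66 x 10 mm, bystander; origin under its centre
- filter_c: round glass filter in a clear square case 66 x 66 x 10 mm, bystander; origin under its centre
- step_ring: black aluminium step-up ring, 72 mm across, 6 mm high, bystander; origin under its centre
- lens_cap: matte black lens cap, 58 mm across, 7 mm high, bystander; origin under its centre
- blower: dark silicone blower bulb with a nozzle, 56 mm across, 88 mm high, standing, bystander; origin under its centre
There are look-alikes about, which are no part of the job. What is shaped like the brush but purple is not meant.

How it is judged:
On the way, in this order (a step that is already met when the one before it is completed fails the run):
1. the brush is pressed on top of the bar at its hub end (contact force between brush and bar above 1 N and y of brush in the frame of bar above 0.028 m and height (world z) of brush above 0.055 m), for 0.1 s.
2. it passes the ring nearest the hub, still pressed on (contact force between brush and bar above 1 N and y of brush in the frame of bar between 0.01 and 0.026 m), for 0.02 s.
3. it passes the middle ring, still pressed on (contact force between brush and bar above 1 N and y of brush in the frame of bar between -0.01 and 0.008 m), for 0.02 s.
4. it nears the third ring, still pressed on (contact force between brush and bar above 1 N and y of brush in the frame of bar between -0.021 and -0.011 m), for 0.02 s.
5. it reaches the collar end, still pressed on (contact force between brush and bar above 1 N and y of brush in the frame of bar below -0.022 m), for 0.02 s.
6. the brush stands back in its bay, let go (horizontal distance between brush and bay below 0.045 m and height (world z) of brush below 0.012 m and contact force between brush and the fingers below 0.1 N and linear speed of brush below 0.02 m/s), for 0.2 s.
7. the leg stands at the middle ring, lever still open (value of joint leg between 0.041 and 0.049 m and value of joint lever above 0.4 rad), for 0.2 s.
8. the lever is on its way shut while the fingers hold the tube at the ring (value of joint leg between 0.041 and 0.049 m and value of joint lever between 0.08 and 0.4 rad and contact force between the fingers and tube above 1.5 N), for 0.05 s.
At the end, for the whole second after the job is handed in: The collar's edge is within 4 mm of the middle ring, the lever within 0.06 rad of fully shut, the fingers grip tube and lever with at least 3 N each through the last second, and the brush stands pad down in its bay (centre within 45 mm of the bay's) (value of joint leg between 0.041 and 0.049 m and value of joint lever below 0.06 rad and contact force between the fingers and tube above 3 N and contact force between the fingers and lever above 3 N and velocity of joint leg below 0.01 m/s and horizontal distance between brush and bay below 0.045 m and height (world z) of brush below 0.012 m and angle between brush's own z axis and vertical below 0.1 rad); the arm keeps its last pose, push and grip.
It fails at once if the brush is pressed on the bar with more than 20 N (contact force between brush and bar above 20 N).
It fails at once if the lever is clamped with the leg off its ring (value of joint lever below 0.2 rad and (value of joint leg below 0.037 m or value of joint leg above 0.053 m)).
It fails at once if other gear in the tray is disturbed (distance of any of filter_a, filter_b, filter_c, step_ring, lens_cap, blower from where it was at the start of the episode above 0.02 m).
It also fails if it takes over 69 s, if anything falls off the work surface, if the arm or the gripper's body presses on something with over 40 N, if the wrist force passes 120 N, or if a joint passes its speed limit or range.

## Robot

A 7-joint arm with a two-finger parallel gripper is mounted at the origin on the work surface. World frame = base frame: x ahead of the robot, y to its left, z up, the work surface at z = 0. Lengths are in m, angles in rad, forces in N, time in s.
With the tool pointing down it reaches from about 0.4 to 0.875 m from the base axis. Payload 19.3 kg.
Tool frame: the origin (TCP) lies midway between the tips of the shut fingers; the grasp point (between the pads) lies 19 mm behind it; z points along the fingers, y is the line along which they close (so a half turn about z gives the same grasp; the last joint's range is limited). The gripper opens to 85 mm and grips with 20 to 120 N. Pads are 22 mm wide; open, the fingers measure 114 mm over their backs; the gripper's body (76 mm by 85 mm) begins 54 mm behind the grasp point. The pads swing forward as they close: fully open they stand 13 mm farther back than shut.
Start: joints at [-1.216, 0.521, -0.036, 1.599, 0.021, 1.021, -0.113], TCP at [0.258, 0.569, 0.204] pointing down, gripper open.
Joint ranges: [-2.91, 2.91], [-0.3, 2.13], [-1.5, 1.42], [0.17, 2.43], [-1.26, 4.41], [0.16, 1.93], [-2.52, 2.52]. Speed limits (rad/s): [1.89, 1.89, 2.39, 2.39, 3.01, 3.01, 3.01].

## Interface

Orientations are given as [roll, pitch, yaw] about the fixed x, y, z axes, in that order (R = Rz(yaw) Ry(pitch) Rx(roll)).
In Python, from workcell import * gives the robot as it stands. The module is installed in compiled form; this text tells all that it offers.
- The arm moves only by the tool play_rows, never from a script. Its argument "deltas" is a list of rows, each a list of 7 numbers: the shift along the tool's x, y, z in units of 500 mm (1.0 is 500 mm), then the turn, a rotation vector about the tool's x, y, z in units of 120 degrees (1.0 is 120 degrees), then the closure, from 0 (fully open) to 1 (shut). A call has 1 to 10 rows; each row is the pose to reach, as a shift and turn from the pose commanded when the call began, along the tool's axes at that moment; what a row does not reach only later rows make up. A row lasts 1/10 s, in which the tool goes at most 50 mm and 8.59 degrees, less where a joint would pass 70% of its speed; a pose out of reach is approached as far as the arm can. A call with a number of a shift or a turn outside -1 to 1 is refused whole. A call with a gripper value outside its range is refused whole. The fingers move at their own pace and stop on an object; "newtons" is the grip in N (left out, the last holds). Time passes only in rows, so rows that repeat a pose let the fingers close. It gives the time, the measured TCP pose, the force, the opening and the grip force at its end, in the units of the state.
- observe(): the state, without advancing time (a new reading comes with each control period).
- grab_frame(name): name is "scene" or "top" or "wrist"; returns the picture (480x640x3 uint8, red, green, blue); there is no depth.
- get_calibration(name): a dict with "fovy" (degrees; the focal length in pixels is half the picture's height over the tangent of half this angle, whatever the lens; pixels are square), "cx", "cy" (the principal point, pixels), "xyz" and "rotation" of the camera in the world. Camera axes: x right, y down, z forward; pixel columns grow to the right and rows downward; lengths in m; the calibration is good to about 2 mm. A picture is of the moment at which its call begins: read the wrist's pose just before it. get_calibration takes no time and is no camera call; for the wrist camera it gives the pose at the moment of the call.
- job_done(): hands the job in; it is judged then, once.
The state is a dict: "clock": time; "qpos": joint angles; "qd": joint speeds; "joint_efforts": joint torques, N m; "position": TCP position; "tool_rot": TCP orientation; "force": force on the tool from outside, world axes, zero at the start; "moment": the same for the moment, N m; "grip_width": finger opening in m; "finger_force": force on a finger pad.
Only numpy, scipy, OpenCV 4.12 (cv2) and the standard library are available. Lean on these libraries where they do the work, as an engineer would, in place of code of your own. Each camera call takes 0.05 s, during which the arm holds its last target. There are 200 camera calls.

## Working session

There is one attempt and no reset: what is moved stays moved. The work goes in short steps, Python scripts to look and compute and a tool call to move; the robot and the scene stay as the last step left them, time stands still between calls to the robot, and variables do not carry over. Pictures are saved under pics/ and viewed, at most 10 in all, crops included, and the job is handed in when it is done.

Besides the shell and the picture viewer there is one more tool, called after "Request:" by a JSON object that holds its "name" and its "arguments". play_rows: Moves the arm, as the interface text tells. Its arguments: {"type":"object","properties":{"deltas":{"type":"array"},"newtons":{"type":"number"}},"required":["deltas"]}

```bash
mkdir -p pics
python3 - <<'E'
from workcell import *
import cv2
for n in ["scene","top"]:
    f=grab_frame(n); cv2.imwrite(f"pics/{n}0.png",f[:,:,::-1]); print(n,get_calibration(n))
print(get_calibration("wrist"))
print(observe())
E
```

```text
scene {'fovy': 52.275428381517855, 'cx': 316.8416394454982, 'cy': 249.11611385069662, 'xyz': array([0.87525441, 0.09413487, 0.74571847]), 'rotation': array([-2.54281445,  0.00536372,  2.00255648])}
top {'fovy': 50.049441754705676, 'cx': 322.03607235129033, 'cy': 247.9544140771019, 'xyz': array([ 0.37822682, -0.08279375,  1.09174278]), 'rotation': array([-3.0667379 , -0.02324419, -1.55783378])}
{'fovy': 60.206184382679204, 'cx': 320.9135218553346, 'cy': 242.7564046504101, 'xyz': array([0.19618851, 0.59714076, 0.37238593]), 'rotation': array([2.87493150e+00, 1.11857744e-03, 1.14556058e+00])}
{'clock': 0.1, 'qpos': array([-1.21618893,  0.52197683, -0.03631532,  1.59993022,  0.02119881,
        1.02108965, -0.11280276]), 'qd': array([ 4.71623228e-04, -2.84131293e-03, -1.10302967e-04,  2.29217457e-05,
        3.40702362e-04,  7.52251548e-04,  3.56459598e-04]), 'joint_efforts': array([ 3.08987270e-03, -9.28496289e+01,  1.98298641e+00, -3.70531869e+01,
        1.79380394e-02,  5.28102639e-03,  1.38482096e-05]), 'position': array([0.25749746, 0.56914133, 0.2039769 ]), 'tool_rot': array([-3.14057629e+00,  7.53430893e-05,  2.71676006e+00]), 'force': array([ 0.10109677,  0.09448516, -0.40421505]), 'moment': array([ 0.00995244, -0.05172598, -0.04738191]), 'finger_force': 0.0, 'grip_width': 0.08559117622386078}
```

View pics/scene0.png

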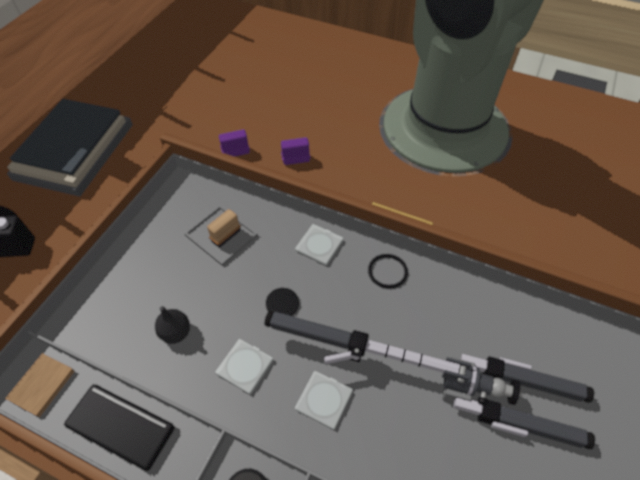

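View pics/top0.png

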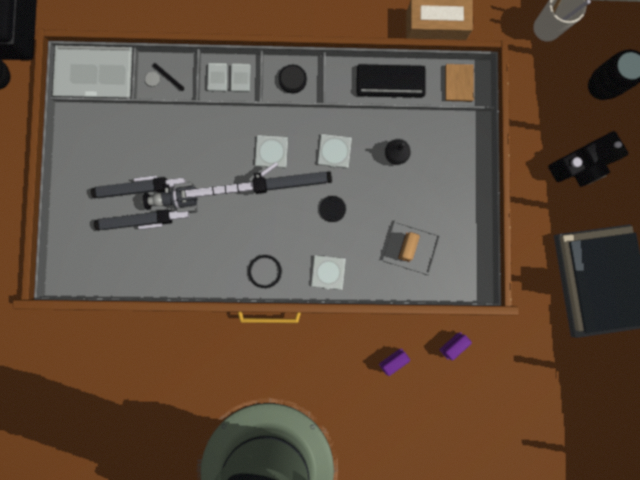

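The top view shows the brush near (410,247) in its bay at (410,248). The bare bar runs from the hub (195,192) to the collar (260,185), the tube ends at (330,177), and the lever tip is at (275,166). The purple decoys are outside the tray.

```bash
cat > h.py <<'E'
import numpy as np, cv2
from scipy.spatial.transform import Rotation as R
from workcell import *
def RR(r): return R.from_euler('xyz',r).as_matrix()
def foc(c): return 240/np.tan(np.radians(c['fovy'])/2)
def ray(c,p):
    f=foc(c); return RR(c['rotation'])@np.array([(p[0]-c['cx'])/f,(p[1]-c['cy'])/f,1])
def onz(c,p,z):
    d=ray(c,p); return c['xyz']+d*(z-c['xyz'][2])/d[2]
def tri(cs,ps):
    A=np.zeros((3,3));b=np.zeros(3)
    for c,p in zip(cs,ps):
        d=ray(c,p);d/=np.linalg.norm(d);M=np.eye(3)-np.outer(d,d);A+=M;b+=M@c['xyz']
    return np.linalg.solve(A,b)
def proj(c,X):
    v=RR(c['rotation']).T@(np.asarray(X)-c['xyz']);return v[:2]/v[2]*foc(c)+[c['cx'],c['cy']]
def rows(pos,yaw,n=None,o=None):
    "delta in tool units from measured pose to pos / yaw with tool down"
    o=o or observe();R0=RR(o['tool_rot']);Rt=RR([np.pi,0,yaw])
    return np.round(np.r_[R0.T@(np.array(pos)-o['position'])/.5, R.from_matrix(R0.T@Rt).as_rotvec()/np.radians(120)],4)
E
python3 - <<'E'
from h import *
np.set_printoptions(precision=4,suppress=True)
t=get_calibration('top');s=get_calibration('scene')
for n,a,b in [('brush',(410,247),(223,228)),('collar',(260,185),(358,345)),('tubeend',(329,177),(270,318)),('hub',(190,193),(456,369)),('bay',(410,248),(222,236)),('blower',(398,152),(172,325)),('cap',(332,209),(283,302))]:
    print(n,tri([t,s],[a,b]))
for n,p,z in [('base',(268,465),0),('brush',(410,247),.05),('collar',(258,185),.07),('tubeend',(330,177),.07),('hub',(192,192),.067)]: print(n,onz(t,p,z))
E
```

```text
brush [ 0.4627 -0.289   0.0309]
collar [0.5825 0.0226 0.056 ]
tubeend [ 0.6002 -0.1173  0.0615]
hub [0.562  0.1638 0.0641]
bay [ 0.4632 -0.2953  0.0029]
blower [ 0.6635 -0.264   0.0292]
cap [ 0.543  -0.1268  0.0089]
base [ 0.0105 -0.0016  0.    ]
brush [ 0.4613 -0.2855  0.05  ]
collar [0.5799 0.0246 0.07  ]
tubeend [ 0.5988 -0.1197  0.07  ]
hub [0.564  0.1565 0.067 ]
```

Run:
```python
from h import *
print(rows([.58,.06,.25],2.73), rows([.42,.31,.23],2.73))
```

```text
[-1.0074e+00 -6.6200e-01 -9.1300e-02 -5.0000e-04  0.0000e+00 -6.3000e-03] [-5.097e-01 -3.383e-01 -5.170e-02 -5.000e-04  0.000e+00 -6.300e-03]
```

Request:
{"name": "play_rows", "arguments": {"deltas": [[-1, -0.66, -0.09, 0, 0, 0, 0], [-1, -0.66, -0.09, 0, 0, 0, 0], [-1, -0.66, -0.09, 0, 0, 0, 0], [-1, -0.66, -0.09, 0, 0, 0, 0], [-1, -0.66, -0.09, 0, 0, 0, 0], [-1, -0.66, -0.09, 0, 0, 0, 0], [-1, -0.66, -0.09, 0, 0, 0, 0], [-1, -0.66, -0.09, 0, 0, 0, 0], [-1, -0.66, -0.09, 0, 0, 0, 0], [-1, -0.66, -0.09, 0, 0, 0, 0]]}}

```text
clock: 1.1
position: [0.5242, 0.1458, 0.2421]
tool_rot: [3.142, -0.0, 2.717]
force: [1.1, 1.3, 0.7]
grip_width: 0.0856
finger_force: 0.0
```

Run:
```python
from h import *
o=observe();print(o['clock'],o['position'],o['tool_rot'],o['qpos']);print(rows([.58,.06,.25],2.73))
```

```text
1.1 [0.52419857 0.14575825 0.24210992] [ 3.14158195e+00 -6.92127947e-05  2.71686427e+00] [-0.46115407  0.35343302  0.10655738  1.77517435 -0.04340692  1.01529206
  0.80783369]
[-0.1724 -0.1103 -0.0158  0.     -0.     -0.0063]
```

Request:
{"name": "play_rows", "arguments": {"deltas": [[-0.08, -0.055, -0.01, 0, 0, 0, 0], [-0.17, -0.11, -0.016, 0, 0, 0, 0], [-0.17, -0.11, -0.016, 0, 0, 0, 0], [-0.17, -0.11, -0.016, 0, 0, 0, 0]]}}

```text
clock: 1.5
position: [0.5785, 0.0612, 0.2495]
tool_rot: [-3.141, -0.0, 2.714]
force: [-0.2, 1.6, -0.2]
grip_width: 0.0854
finger_force: 0.0
```

Run:
```python
from h import *
c=get_calibration('wrist');f=grab_frame('wrist');cv2.imwrite('pics/w1.png',f[:,:,::-1]);np.save('w1.npy',c,allow_pickle=True)
print(c,observe()['position'])
print(rows([.455,-.24,.25],2.73),rows([.46,-.28,.25],2.73))
```

```text
{'fovy': 60.206184382679204, 'cx': 320.9135218553346, 'cy': 242.7564046504101, 'xyz': array([0.51734449, 0.08925119, 0.4179024 ]), 'rotation': array([2.87550088e+00, 7.81254664e-04, 1.14305692e+00])} [0.57798069 0.06268467 0.24950464]
[-2.570e-02 -6.529e-01 -8.000e-04 -1.000e-04 -4.000e-04 -6.500e-03] [-6.780e-02 -7.217e-01 -9.000e-04 -1.000e-04 -4.000e-04 -6.500e-03]
```

View pics/w1.png

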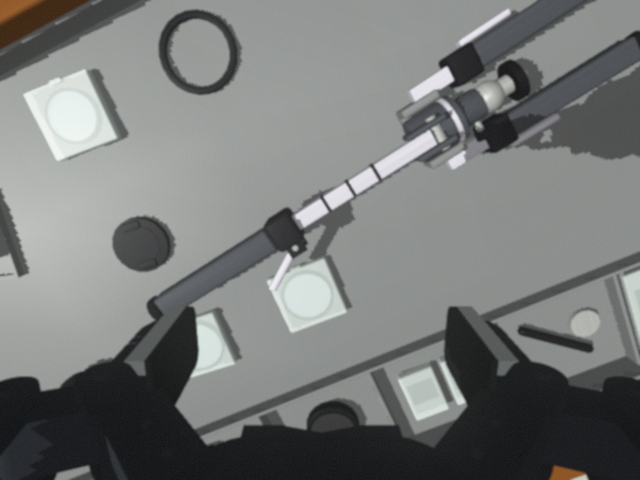

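The wrist view shows three rings at about (326,201), (351,187) and (377,172), and the collar at (286,230). The tube runs to (158,303), the lever tip is at (272,288), and a filter lies near the lever.

Run:
```python
from h import *
im=cv2.imread('pics/w1.png')[120:312,250:450]
im=cv2.convertScaleAbs(im,alpha=1.2)
cv2.imwrite('pics/w1c.png',cv2.resize(im,None,fx=3.1,fy=3.1,interpolation=cv2.INTER_CUBIC))
c=get_calibration('wrist')
for p in [(326,201),(351,187),(377,172)]: print(onz(c,p,.067))
```

```text
[0.57183115 0.0702015  0.067     ]
[0.56966241 0.09440633 0.067     ]
[0.56710887 0.11926565 0.067     ]
```

View pics/w1c.png

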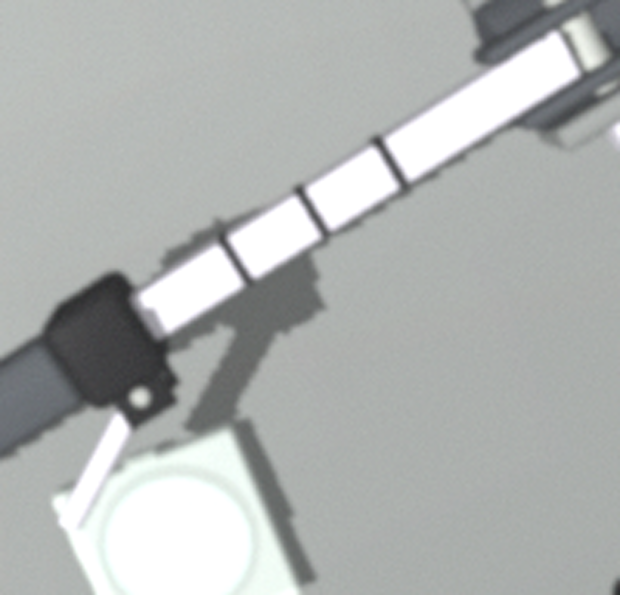

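Request:
{"name": "play_rows", "arguments": {"deltas": [[-0.005, -0.1, 0, 0, 0, 0, 0], [-0.01, -0.2, 0, 0, 0, 0, 0], [-0.02, -0.3, 0, 0, 0, 0, 0], [-0.025, -0.4, 0, 0, 0, 0, 0], [-0.03, -0.5, 0, 0, 0, 0, 0], [-0.04, -0.6, 0, 0, 0, 0, 0], [-0.04, -0.68, 0, 0, 0, 0, 0], [-0.04, -0.68, 0, 0, 0, 0, 0], [-0.04, -0.68, 0, 0, 0, 0, 0]]}}

```text
clock: 2.45
position: [0.4564, -0.2547, 0.2499]
tool_rot: [3.141, -0.0, 2.717]
force: [-0.2, 0.9, 0.9]
grip_width: 0.0856
finger_force: 0.0
```

Run:
```python
from h import *
c=get_calibration('wrist');f=grab_frame('wrist');cv2.imwrite('pics/w2.png',f[:,:,::-1]);np.save('w2.npy',c,allow_pickle=True)
o=observe();print(c,o['position'],o['tool_rot'],o['qpos'])
```

```text
{'fovy': 60.206184382679204, 'cx': 320.9135218553346, 'cy': 242.7564046504101, 'xyz': array([ 0.39499832, -0.22697148,  0.41831678]), 'rotation': array([ 2.87522239e+00, -3.77298770e-04,  1.14575332e+00])} [ 0.4568515  -0.2539166   0.24986628] [ 3.14090210e+00 -2.65540265e-04  2.71852940e+00] [ 0.19220095  0.31592161  0.25904773  1.82333531 -0.09466433  1.01451227
  1.63680418]
```

View pics/w2.png

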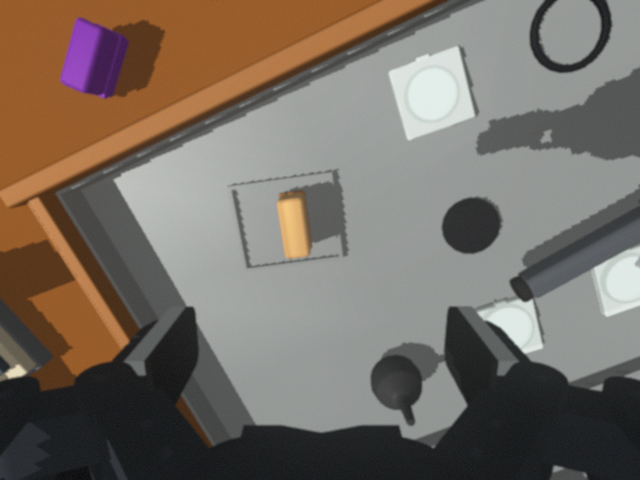

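The picture shows the brush top spanning about (279,192)-(310,258), and the bay rim corners at (232,186), (338,171), (346,254) and (248,267). Next I fit the bar axis and the brush.

Run:
```python
from h import *
np.set_printoptions(precision=4,suppress=True)
c1=np.load('w1.npy',allow_pickle=True).item();c2=np.load('w2.npy',allow_pickle=True).item()
rg=[onz(c1,p,.067) for p in [(326.1,203.9),(351,188.4),(376.1,172.3)]]
print('rings',rg,np.linalg.norm(rg[2]-rg[0]))
d=rg[2]-rg[0];print('bar yaw',np.arctan2(-d[0],d[1]))
cr=lambda x,y,z:onz(c1,(250+x/3.1,120+y/3.1),z)
# bar ends in crop: third-ring edges etc
print('bar pts',cr(152,318,.067),cr(568,57,.067))
print('collar top edge',cr(125,272,.075),cr(165,342,.075)); print('pin',cr(140,397,.067),'levertip',cr(70,520,.067))
bay=[onz(c2,p,.013) for p in [(232,186),(338,171),(346,254),(248,267)]]
print('bay',bay,np.mean(bay,0),[np.linalg.norm(bay[i]-bay[(i+1)%4]) for i in range(4)])
im=cv2.imread('pics/w2.png');hsv=cv2.cvtColor(im,cv2.COLOR_BGR2HSV)
roi=np.zeros(im.shape[:2],np.uint8);roi[175:265,240:340]=1
m=((hsv[...,1]>90)&(roi>0)).astype(np.uint8)
ct=max(cv2.findContours(m,0,1)[0],key=cv2.contourArea);print(cv2.minAreaRect(ct),cv2.contourArea(ct))
V=hsv[...,2]
for y in (200,225,250): print(y,im[y,270:325:2].tolist())
for x in (295,): print(im[180:270:3,x].tolist())
t=cv2.imread('pics/top0.png');h=cv2.cvtColor(t,cv2.COLOR_BGR2HSV);m=np.zeros(t.shape[:2],np.uint8);m[225:268,395:425]=(h[225:268,395:425,1]>90);ct=max(cv2.findContours(m,0,1)[0],key=cv2.contourArea);print('top',cv2.minAreaRect(ct))
```

```text
rings [array([0.5747, 0.0677, 0.067 ]), array([0.5714, 0.0924, 0.067 ]), array([0.5677, 0.1169, 0.067 ])] 0.04973691082793116
bar yaw 0.1417178066789675
bar pts [0.5799 0.0396 0.067 ] [0.5616 0.1702 0.067 ]
collar top edge [0.5639 0.0395 0.075 ] [0.586  0.0411 0.075 ]
pin [0.5993 0.0267 0.067 ] levertip [ 0.6245 -0.008   0.067 ]
bay [array([ 0.4075, -0.3279,  0.013 ]), array([ 0.437 , -0.2276,  0.013 ]), array([ 0.5172, -0.254 ,  0.013 ]), array([ 0.4884, -0.3516,  0.013 ])] [ 0.4625 -0.2903  0.013 ] [np.float64(0.10454743632231615), np.float64(0.08448751082294396), np.float64(0.10181187153626271), np.float64(0.08429430905832387)]
((293.88031005859375, 224.2890625), (65.57494354248047, 28.508886337280273), 82.23483276367188) 1698.0
200 [[161, 164, 161], [161, 164, 162], [159, 161, 159], [156, 161, 163], [113, 142, 168], [88, 131, 165], [91, 136, 173], [95, 147, 188], [101, 157, 201], [108, 165, 211], [107, 165, 212], [108, 166, 212], [106, 162, 209], [107, 162, 207], [100, 155, 199], [88, 131, 167], [69, 101, 127], [61, 85, 106], [78, 85, 91], [94, 95, 94], [94, 96, 94], [90, 92, 92]
[... 924 characters left out ...]
6, 154], [155, 156, 154], [153, 155, 152], [155, 156, 155], [153, 154, 153], [153, 155, 152]]
[[158, 161, 157], [159, 162, 160], [147, 148, 146], [93, 93, 93], [55, 76, 101], [68, 93, 117], [83, 129, 165], [111, 170, 219], [117, 181, 227], [116, 181, 227], [116, 179, 227], [118, 181, 227], [118, 182, 229], [118, 182, 228], [119, 184, 230], [119, 184, 230], [118, 183, 229], [118, 184, 229], [117, 183, 229], [121, 187, 231], [117, 185, 230], [122, 186, 231], [121, 186, 232], [119, 184, 230], [120, 184, 231], [116, 180, 226], [138, 156, 172], [114, 113, 113], [154, 155, 154], [155, 158, 156]]
top ((408.6103515625, 246.34698486328125), (13.780305862426758, 28.694055557250977), 17.35402488708496)
```

Run:
```python
from h import *
np.set_printoptions(precision=4,suppress=True)
c2=np.load('w2.npy',allow_pickle=True).item();t=get_calibration('top')
a=onz(c2,(288.3,200),.058);b=onz(c2,(295,250),.058);m=onz(c2,(291.5,227.5),.058)
e=[onz(c2,p,.058) for p in [(288,197.5),(296,257.5),(279,225),(303.5,225)]]
print(a,b,m,np.linalg.norm(e[0]-e[1]),np.linalg.norm(e[2]-e[3]));d=b-a;y=np.arctan2(d[1],d[0]);print('brush x yaw',y)
print('top',onz(t,(408.6,246.3),.045),'tri',tri([c2,t],[(292.5,226),(408.6,246.3)]))
for z in (.20,.042): print(rows([m[0],m[1],z],y+np.pi))
```

```text
[ 0.4374 -0.2774  0.058 ] [ 0.4811 -0.2916  0.058 ] [ 0.4609 -0.2855  0.058 ] 0.055361224163917325 0.02184727077264365
brush x yaw -0.31333479852500196
top [ 0.4631 -0.2836  0.045 ] tri [ 0.4646 -0.2874  0.0309]
[-0.0334 -0.0543  0.0997  0.0003 -0.0001 -0.0524]
[-0.0335 -0.0545  0.4157  0.0003 -0.0001 -0.0524]
```

Request:
{"name": "play_rows", "arguments": {"deltas": [[-0.033, -0.054, 0.06, 0, 0, -0.052, 0], [-0.033, -0.054, 0.14, 0, 0, -0.052, 0], [-0.033, -0.054, 0.22, 0, 0, -0.052, 0], [-0.033, -0.054, 0.3, 0, 0, -0.052, 0], [-0.033, -0.054, 0.37, 0, 0, -0.052, 0], [-0.033, -0.054, 0.42, 0, 0, -0.052, 0], [-0.033, -0.054, 0.446, 0, 0, -0.052, 0], [-0.033, -0.054, 0.446, 0, 0, -0.052, 0.2], [-0.033, -0.054, 0.446, 0, 0, -0.052, 0.5], [-0.033, -0.054, 0.446, 0, 0, -0.052, 1]], "newtons": 40}}

```text
clock: 3.5
position: [0.4612, -0.2869, 0.0283]
tool_rot: [-3.141, 0.002, 2.826]
force: [-0.1, -0.1, 0.9]
grip_width: 0.0439
finger_force: 0.0
```

Request:
{"name": "play_rows", "arguments": {"deltas": [[0, 0, 0, 0, 0, 0, 1], [0, 0, 0, 0, 0, 0, 1], [0, 0, 0, 0, 0, 0, 1], [0, 0, 0, 0, 0, 0, 1]], "newtons": 40}}

```text
clock: 3.9
position: [0.4606, -0.287, 0.0273]
tool_rot: [-3.142, 0.001, 2.826]
force: [1.3, 0.1, 2.2]
grip_width: 0.0222
finger_force: 39.1
```

Run:
```python
from h import *
o=observe();print(o['clock'],o['position'],o['tool_rot'],o['grip_width'],o['finger_force'],o['force'])
```

```text
3.9 [ 0.46063478 -0.28700456  0.02727808] [-3.14154321e+00  8.14624338e-04  2.82562311e+00] 0.02215157070341667 39.142642482183874 [1.32817879 0.13672947 2.16621806]
```

```bash
cat >> h.py <<'E'
BO=np.array([.5714,.0924]);BY=.142
def bar(x,y): return BO+np.array([np.cos(BY)*x-np.sin(BY)*y,np.sin(BY)*x+np.cos(BY)*y])
def tobar(p): 
    d=np.asarray(p)[:2]-BO; return np.array([np.cos(BY)*d[0]+np.sin(BY)*d[1],-np.sin(BY)*d[0]+np.cos(BY)*d[1]])
E
python3 - <<'E'
from h import *
for y,z in ((.038,.15),(.038,.0835)): print(rows([*bar(0,y),z],BY+np.pi))
E
```

```text
[ 5.860e-02  8.582e-01 -2.455e-01 -1.000e-04  4.000e-04 -2.187e-01]
[ 5.870e-02  8.582e-01 -1.125e-01 -1.000e-04  4.000e-04 -2.187e-01]
```

Request:
{"name": "play_rows", "arguments": {"deltas": [[0, 0, -0.06, 0, 0, 0, 1], [0.003, 0.04, -0.14, 0, 0, -0.02, 1], [0.01, 0.13, -0.2, 0, 0, -0.06, 1], [0.015, 0.22, -0.245, 0, 0, -0.1, 1], [0.02, 0.31, -0.245, 0, 0, -0.14, 1], [0.027, 0.4, -0.245, 0, 0, -0.18, 1], [0.033, 0.49, -0.245, 0, 0, -0.219, 1], [0.04, 0.58, -0.245, 0, 0, -0.219, 1], [0.046, 0.67, -0.245, 0, 0, -0.219, 1], [0.052, 0.76, -0.245, 0, 0, -0.219, 1]]}}

```text
clock: 4.9
position: [0.5536, 0.0841, 0.1494]
tool_rot: [-3.141, -0.0, -2.999]
force: [1.3, -0.5, -0.9]
grip_width: 0.022
finger_force: 39.3
```

Run:
```python
from h import *
print(observe()['clock'],rows([*bar(0,.038),.15],BY+np.pi))
```

```text
4.9 [-0.0376  0.0875 -0.0011 -0.0001 -0.0002  0.0003]
```

Request:
{"name": "play_rows", "arguments": {"deltas": [[-0.0376, 0.0875, 0, 0, 0, 0, 1], [-0.0376, 0.0875, 0.06, 0, 0, 0, 1], [-0.0376, 0.0875, 0.1, 0, 0, 0, 1], [-0.0376, 0.0875, 0.1, 0, 0, 0, 1], [-0.0376, 0.0875, 0.1, 0, 0, 0, 1]]}}

```text
clock: 5.4
position: [0.566, 0.128, 0.0998]
tool_rot: [-3.141, -0.001, -2.999]
force: [0.2, -0.7, -0.4]
grip_width: 0.0219
finger_force: 39.4
```

Run:
```python
from h import *
o=observe();print(o['clock'],o['position'],o['force'],tobar(o['position']),rows([*bar(0,.038),.084],BY+np.pi))
c=get_calibration('wrist');f=grab_frame('wrist');cv2.imwrite('pics/w3.png',f[:,:,::-1])
```

```text
5.4 [0.56602046 0.12799819 0.09978734] [ 0.24880367 -0.74005395 -0.40957727] [-0.00028743  0.03600122] [-0.0006  0.004   0.0316 -0.0001 -0.0002  0.0001]
```

View pics/w3.png

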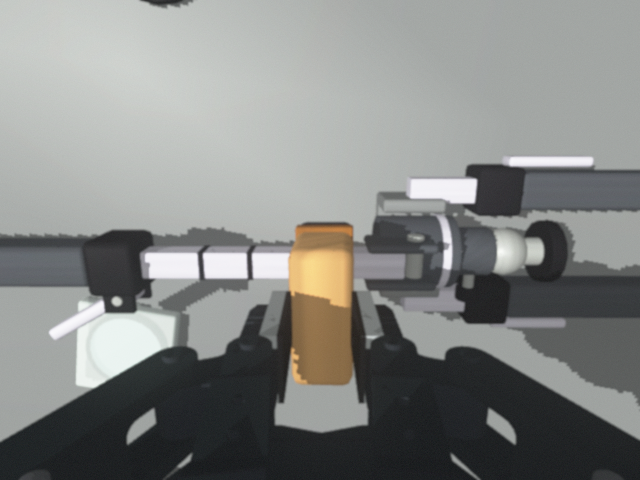

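The brush hangs square across the bar just in front of the fork, between the rings at (203,262) and (250,262) and the hub. I'll lower it onto the bar.

Request:
{"name": "play_rows", "arguments": {"deltas": [[0, 0.002, 0.015, 0, 0, 0, 1], [0, 0.002, 0.025, 0, 0, 0, 1], [0, 0.002, 0.03, 0, 0, 0, 1], [0, 0.002, 0.032, 0, 0, 0, 1], [0, 0.002, 0.032, 0, 0, 0, 1], [0, 0.002, 0.032, 0, 0, 0, 1]]}}

```text
clock: 6.05
position: [0.5662, 0.1296, 0.0839]
tool_rot: [3.141, 0.001, -2.999]
force: [0.3, 1.2, 5.9]
grip_width: 0.0222
finger_force: 40.2
```

Request:
{"name": "play_rows", "arguments": {"deltas": [[0, -0.014, 0.0005, 0, 0, 0, 1], [0, -0.028, 0.0005, 0, 0, 0, 1], [0, -0.042, 0.0005, 0, 0, 0, 1], [0, -0.056, 0.0005, 0, 0, 0, 1], [0, -0.07, 0.0005, 0, 0, 0, 1], [0, -0.084, 0.0005, 0, 0, 0, 1], [0, -0.098, 0.0005, 0, 0, 0, 1], [0, -0.112, 0.0005, 0, 0, 0, 1], [0, -0.124, 0.0005, 0, 0, 0, 1], [0, -0.13, 0.0005, 0, 0, 0, 1]]}}

```text
clock: 7.05
position: [0.5757, 0.0651, 0.0837]
tool_rot: [3.141, 0.001, -2.999]
force: [-1.1, 3.7, 5.8]
grip_width: 0.0219
finger_force: 40.2
```

Request:
{"name": "play_rows", "arguments": {"deltas": [[0, -0.004, 0, 0, 0, 0, 1], [0, -0.004, 0, 0, 0, 0, 1]]}}

```text
clock: 7.25
position: [0.5759, 0.0632, 0.0837]
tool_rot: [3.141, 0.001, -2.999]
force: [-0.4, 3.2, 6.1]
grip_width: 0.0223
finger_force: 40.2
```

Run:
```python
from h import *
o=observe();print(o['clock'],o['position'],o['force'],tobar(o['position']),rows([.4606,-.287,.15],2.8256))
```

```text
7.25 [0.5758824  0.06322945 0.08370343] [-0.3767673   3.15105366  6.14844562] [ 0.00030897 -0.02951131] [ 3.276e-01 -6.605e-01 -1.332e-01  3.000e-04  4.000e-04  2.190e-01]
```

Request:
{"name": "play_rows", "arguments": {"deltas": [[0, 0, -0.06, 0, 0, 0, 1], [0.02, -0.04, -0.133, 0, 0, 0.02, 1], [0.06, -0.12, -0.133, 0, 0, 0.06, 1], [0.1, -0.2, -0.133, 0, 0, 0.1, 1], [0.14, -0.28, -0.133, 0, 0, 0.14, 1], [0.18, -0.36, -0.133, 0, 0, 0.18, 1], [0.22, -0.44, -0.133, 0, 0, 0.219, 1], [0.26, -0.525, -0.133, 0, 0, 0.219, 1], [0.3, -0.605, -0.133, 0, 0, 0.219, 1], [0.327, -0.66, -0.133, 0, 0, 0.219, 1]]}}

```text
clock: 8.25
position: [0.4589, -0.2899, 0.1499]
tool_rot: [-3.141, 0.0, 2.823]
force: [0.4, 0.1, -1.1]
grip_width: 0.0222
finger_force: 39.4
```

Run:
```python
from h import *
o=observe();print(o['clock'],o['position'],rows([.4606,-.287,.029],2.8256))
```

```text
8.25 [ 0.45889515 -0.28991332  0.14989478] [-0.0014  0.0068  0.2418 -0.0004  0.     -0.0011]
```

Request:
{"name": "play_rows", "arguments": {"deltas": [[0, 0.004, 0.08, 0, 0, 0, 1], [0, 0.004, 0.16, 0, 0, 0, 1], [0, 0.004, 0.21, 0, 0, 0, 1], [0, 0.004, 0.235, 0, 0, 0, 1], [0, 0.004, 0.243, 0, 0, 0, 1], [0, 0.004, 0.243, 0, 0, 0, 1], [0, 0.004, 0.243, 0, 0, 0, 0.6], [0, 0.004, 0.243, 0, 0, 0, 0.3], [0, 0.004, 0.243, 0, 0, 0, 0], [0, 0.004, 0.243, 0, 0, 0, 0]]}}

```text
clock: 9.25
position: [0.4614, -0.2851, 0.0287]
tool_rot: [-3.141, 0.001, 2.826]
force: [0.8, 0.6, -0.9]
grip_width: 0.0763
finger_force: 0.0
```

Request:
{"name": "play_rows", "arguments": {"deltas": [[0, 0, 0, 0, 0, 0, 0], [0, 0, 0, 0, 0, 0, 0], [0, 0, 0, 0, 0, 0, 0], [0, 0, -0.06, 0, 0, 0, 0], [0, 0, -0.14, 0, 0, 0, 0], [0, 0, -0.24, 0, 0, 0, 0], [0, 0, -0.3, 0, 0, 0, 0], [0, 0, -0.3, 0, 0, 0, 0]]}}

```text
clock: 10.05
position: [0.4628, -0.286, 0.1823]
tool_rot: [-3.141, 0.006, 2.825]
force: [-0.4, 0.2, -1.0]
grip_width: 0.0852
finger_force: 0.0
```

Run:
```python
from h import *
o=observe();print(o['clock'],o['position'],o['grip_width'])
f=grab_frame('wrist');g=grab_frame('top')
cv2.imwrite('pics/c4.png',np.hstack([cv2.resize(f,(400,300)),cv2.resize(g[120:300,220:460],(400,300))])[:,:,::-1])
# behind lever: tube grip at 105mm behind the edge (edge at y=-.052)
print(rows([*bar(0,-.157),.18],BY+np.pi/2),rows([*bar(0,-.157),.05],BY+np.pi/2))
```

```text
10.05 [ 0.46283044 -0.28598546  0.18228843] 0.0851577817774138
[-1.137e-01  5.040e-01 -2.800e-03  3.000e-04  4.000e-04  5.315e-01] [-1.135e-01  5.040e-01  2.572e-01  3.000e-04  4.000e-04  5.315e-01]
```

View pics/c4.png

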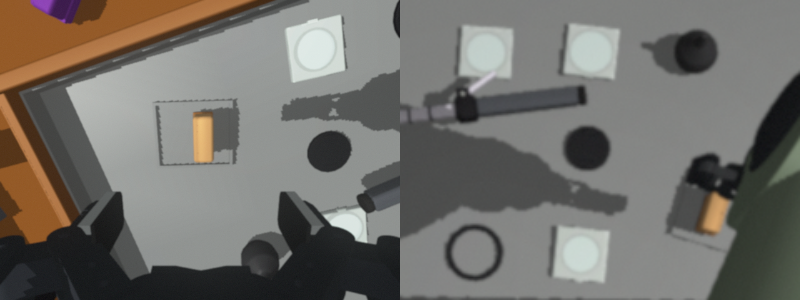

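Brush is standing in its bay, upright, at (203,138) in the left half. On to gripping the tube behind the lever.

Request:
{"name": "play_rows", "arguments": {"deltas": [[-0.013, 0.06, 0, 0, 0, 0.06, 0], [-0.026, 0.12, 0, 0, 0, 0.125, 0], [-0.04, 0.18, 0, 0, 0, 0.19, 0], [-0.056, 0.25, 0, 0, 0, 0.255, 0], [-0.07, 0.31, 0, 0, 0, 0.32, 0], [-0.084, 0.375, 0, 0, 0, 0.385, 0], [-0.1, 0.44, 0, 0, 0, 0.45, 0], [-0.114, 0.504, 0, 0, 0, 0.515, 0], [-0.114, 0.504, 0, 0, 0, 0.532, 0], [-0.114, 0.504, 0, 0, 0, 0.532, 0]]}}

```text
clock: 11.15
position: [0.593, -0.0627, 0.1767]
tool_rot: [-3.139, 0.0, 1.713]
force: [0.3, 0.0, -0.7]
grip_width: 0.0854
finger_force: 0.0
```

Run:
```python
from h import *
o=observe();print(o['clock'],o['position'],tobar(o['position']),rows([*bar(0,-.157),.041],BY+np.pi/2))
```

```text
11.15 [ 0.59297324 -0.06270176  0.17665547] [-0.0005944  -0.15659376] [-7.000e-04  1.900e-03  2.713e-01 -1.300e-03  2.000e-04 -0.000e+00]
```

Request:
{"name": "play_rows", "arguments": {"deltas": [[0, 0.002, 0.08, 0, 0, 0, 0], [0, 0.002, 0.16, 0, 0, 0, 0.2], [0, 0.002, 0.22, 0, 0, 0, 0.3], [0, 0.002, 0.26, 0, 0, 0, 0.3], [0, 0.002, 0.271, 0, 0, 0, 0.3], [0, 0.002, 0.271, 0, 0, 0, 0.6], [0, 0.002, 0.271, 0, 0, 0, 0.65], [0, 0.002, 0.271, 0, 0, 0, 0.7], [0, 0.002, 0.271, 0, 0, 0, 0.8], [0, 0.002, 0.271, 0, 0, 0, 0.9]], "newtons": 25}}

```text
clock: 12.15
position: [0.5956, -0.0633, 0.0444]
tool_rot: [3.139, 0.0, 1.712]
force: [-4.9, 0.1, 16.1]
grip_width: 0.0087
finger_force: 7.8
```

Run:
```python
from h import *
o=observe();print(o['clock'],o['position'],tobar(o['position']),o['force'],o['moment'],o['grip_width'],o['finger_force'])
```

```text
12.15 [ 0.59555006 -0.06326504  0.04438474] [ 0.00187676 -0.15751606] [-4.85303641  0.10355499 16.09021406] [-0.06048485  0.99178784 -0.01198434] 0.008707847899991041 7.761399245937355
```

Run:
```python
from h import *
f=grab_frame('wrist');g=grab_frame('scene');o=observe();print(o['grip_width'],o['finger_force'],o['force'],o['position'])
cv2.imwrite('pics/c5.png',np.hstack([cv2.resize(f,(400,300)),cv2.resize(g[230:410,200:440],(400,300))])[:,:,::-1])
```

```text
0.008756405172718825 7.9350045006140135 [-2.99532561 -0.55831991 15.69565805] [ 0.59549848 -0.06326298  0.04438527]
```

View pics/c5.png

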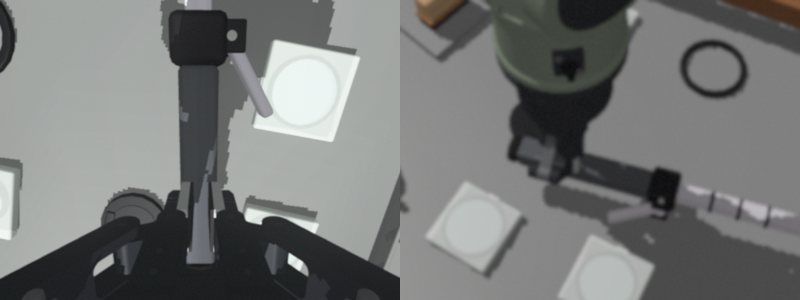

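Fingers straddle the tube at (200,200) in the left half. But the opening reads 8.7 mm instead of 22, and there is an upward push, so the pads may have tilted on the tube. I'll open, raise a little and close gradually.

Request:
{"name": "play_rows", "arguments": {"deltas": [[0, 0, 0, 0, 0, 0, 0.5], [0, 0, -0.01, 0, 0, 0, 0.5], [0, 0, -0.01, 0, 0, 0, 0.5], [0, 0, -0.01, 0, 0, 0, 0.5], [0, 0, -0.01, 0, 0, 0, 0.5]]}}

```text
clock: 12.75
position: [0.5945, -0.063, 0.0477]
tool_rot: [-3.141, 0.0, 1.712]
force: [-0.1, 0.4, 0.6]
grip_width: 0.0428
finger_force: 0.0
```

Run:
```python
from h import *
o=observe();print(o['clock'],o['position'],tobar(o['position']),o['force'],o['grip_width'],o['finger_force'])
```

```text
12.75 [ 0.5945399  -0.0629631   0.04770271] [ 0.00091951 -0.15707419] [-0.11089567  0.37433889  0.57462505] 0.04278605939735688 0.0
```

Request:
{"name": "play_rows", "arguments": {"deltas": [[0, 0, 0, 0, 0, 0, 0.6], [0, 0, 0, 0, 0, 0, 0.68], [0, 0, 0, 0, 0, 0, 0.7], [0, 0, 0, 0, 0, 0, 0.72]]}}

```text
clock: 13.15
position: [0.5946, -0.063, 0.0477]
tool_rot: [-3.142, 0.0, 1.711]
force: [0.6, 0.5, 0.1]
grip_width: 0.0237
finger_force: 0.0
```

Request:
{"name": "play_rows", "arguments": {"deltas": [[0, 0, 0, 0, 0, 0, 0.75], [0, 0, 0, 0, 0, 0, 0.77], [0, 0, 0, 0, 0, 0, 0.77]]}}

```text
clock: 13.45
position: [0.5946, -0.063, 0.0477]
tool_rot: [-3.142, 0.0, 1.711]
force: [0.2, -0.0, -0.6]
grip_width: 0.0195
finger_force: 0.0
```

Run:
```python
from h import *
o=observe();print(o['clock'],o['position'],tobar(o['position']),o['force'],o['grip_width'],o['finger_force'])
```

```text
13.45 [ 0.59461876 -0.06301566  0.04768368] [ 0.00099013 -0.15713738] [ 0.23447452 -0.0484907  -0.60688179] 0.019531517342882016 0.0
```

Request:
{"name": "play_rows", "arguments": {"deltas": [[0, 0, 0, 0, 0, 0, 0.81], [0, 0, 0, 0, 0, 0, 0.81], [0, 0, 0, 0, 0, 0, 0.81]]}}

```text
clock: 13.75
position: [0.5946, -0.063, 0.0477]
tool_rot: [3.142, 0.0, 1.711]
force: [-0.1, 0.5, -0.2]
grip_width: 0.0162
finger_force: 0.0
```

Run:
```python
from h import *
f=grab_frame('wrist');g=grab_frame('scene');o=observe();np.save('w6.npy',get_calibration('wrist'),allow_pickle=True)
cv2.imwrite('pics/w6.png',f[:,:,::-1]);cv2.imwrite('pics/s6.png',g[:,:,::-1])
a=cv2.convertScaleAbs(cv2.resize(f[220:460,220:420],(500,600),interpolation=cv2.INTER_CUBIC),alpha=1.6,beta=15)
b=cv2.convertScaleAbs(cv2.resize(g[250:410,240:320],(300,600),interpolation=cv2.INTER_CUBIC),alpha=1.6,beta=15)
cv2.imwrite('pics/c6.png',np.hstack([a,b])[:,:,::-1])
```

```text
(no output)
```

View pics/c6.png

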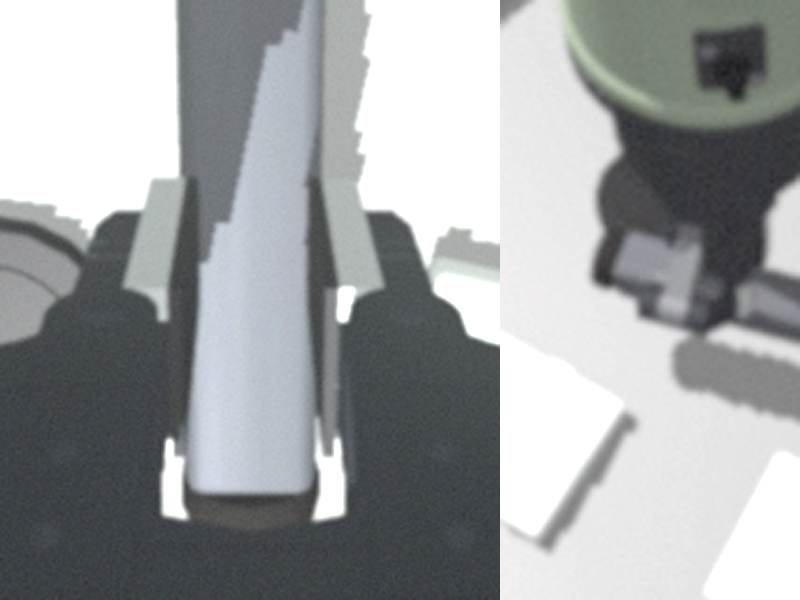

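Run:
```python
from h import *
np.set_printoptions(precision=1,suppress=True)
c=np.load('w6.npy',allow_pickle=True).item();o=observe();Rt=RR(o['tool_rot']);P=o['position']
for x in (.011,-.011):
  for back in (0,10,19,30,45):
    q=[(proj(c,P+Rt@np.array([x,s*.011,-back/1000]))-[220,220])*2.5 for s in (-1,1)];print(x,back,*q)
for y in (-.14,-.157,-.17,-.2):
    print(y,[(proj(c,[*bar(s*.011,y),z])-[220,220])*2.5 for s in (-1,1) for z in (.071,.049)])
```

```text
0.011 0 [191.7 113.8] [320.1 113.8]
0.011 10 [188.2 133.4] [324.  133.4]
0.011 19 [184.6 153. ] [327.9 153. ]
0.011 30 [179.8 180.2] [333.3 180.1]
0.011 45 [171.9 224.1] [342.  224.1]
-0.011 0 [193.6 232. ] [318. 232.]
-0.011 10 [190.4 257.5] [321.7 257.5]
-0.011 19 [187.1 283. ] [325.3 283. ]
-0.011 30 [182.5 318. ] [330.3 318. ]
-0.011 45 [175.3 374.4] [338.3 374.4]
-0.14 [array([175.1, 124.3]), array([184.6,  81.7]), array([323.8, 124.1]), array([315.2,  81.5])]
-0.157 [array([177.5, 230.1]), array([186.5, 176. ]), array([322. , 229.9]), array([313.8, 175.8])]
-0.17 [array([179.3, 307. ]), array([187.8, 244.9]), array([320.6, 306.8]), array([312.7, 244.7])]
-0.2 [array([183. , 472.5]), array([190.8, 394.5]), array([317.8, 472.3]), array([310.5, 394.4])]
```

Request:
{"name": "play_rows", "arguments": {"deltas": [[0, 0, 0, 0, 0, 0, 0.6], [0, 0.002, -0.013, 0, 0, 0, 0.6], [0, 0.002, -0.013, 0, 0, 0, 0.68], [0, 0.002, -0.013, 0, 0, 0, 0.75], [0, 0.002, -0.013, 0, 0, 0, 0.81], [0, 0.002, -0.013, 0, 0, 0, 0.81], [0, 0.002, -0.013, 0, 0, 0, 0.81]]}}

```text
clock: 14.55
position: [0.5955, -0.0629, 0.0541]
tool_rot: [-3.141, 0.0, 1.711]
force: [-0.3, -0.0, 1.2]
grip_width: 0.0163
finger_force: 0.0
```

Run:
```python
from h import *
o=observe();print(o['clock'],o['position'],tobar(o['position']),o['force'],o['grip_width'],o['finger_force'])
```

```text
14.55 [ 0.59554173 -0.06286748  0.05409653] [ 0.00192478 -0.15712132] [-0.3045276  -0.03840287  1.1577175 ] 0.01634101979145093 0.0
```

Run:
```python
from h import *
np.set_printoptions(precision=1,suppress=True)
c=np.load('w2.npy',allow_pickle=True).item();Rt=RR([3.1409,0,2.7185]);P=np.array([.45685,-.2539,.24987])
for back in (0,13,30,40,50): print(back,*[proj(c,P+Rt@np.array([.011,s*.0427,-back/1000])) for s in (-1,1)])
```

```text
0 [223.3 266.6] [422.7 266.2]
13 [215.9 277. ] [430.4 276.6]
30 [204.3 293.2] [442.5 292.8]
40 [196.2 304.6] [450.9 304.1]
50 [186.9 317.6] [460.6 317.2]
```

The fingertips in the picture end at about (150,180) and (340,180). Both this view and the earlier open-finger view put the real tips about 27 mm short of the stated TCP. The contact at z = 44.4 agrees, since that puts the tips on the tube top at 71. So the pads were above the tube, and I'll go about 40 mm lower.

Request:
{"name": "play_rows", "arguments": {"deltas": [[0, -0.003, 0, 0, 0, 0, 0.4], [0, -0.003, 0, 0, 0, 0, 0.3], [0, -0.003, 0, 0, 0, 0, 0.3], [0, -0.003, 0.03, 0, 0, 0, 0.3], [0, -0.003, 0.06, 0, 0, 0, 0.3], [0, -0.003, 0.08, 0, 0, 0, 0.4], [0, -0.003, 0.08, 0, 0, 0, 0.55], [0, -0.003, 0.08, 0, 0, 0, 0.65], [0, -0.003, 0.08, 0, 0, 0, 0.7], [0, -0.003, 0.08, 0, 0, 0, 0.72]]}}

```text
clock: 15.55
position: [0.5944, -0.0631, 0.0147]
tool_rot: [3.141, 0.0, 1.711]
force: [0.5, -0.9, -0.7]
grip_width: 0.0243
finger_force: 0.0
```

Request:
{"name": "play_rows", "arguments": {"deltas": [[0, 0, 0, 0, 0, 0, 0.74], [0, 0, 0, 0, 0, 0, 0.76], [0, 0, 0, 0, 0, 0, 0.78]]}}

```text
clock: 15.85
position: [0.5942, -0.0631, 0.0146]
tool_rot: [3.141, -0.0, 1.711]
force: [-2.1, -0.3, 7.0]
grip_width: 0.0214
finger_force: 25.8
```

Run:
```python
from h import *
o=observe();print(o['clock'],o['position'],tobar(o['position']),o['force'],o['grip_width'],o['finger_force'])
```

```text
15.85 [ 0.59424153 -0.06309548  0.01459915] [ 0.0006054  -0.15716302] [-2.12736995 -0.30265021  6.97483389] 0.021423434436416824 25.777173936367035
```

Request:
{"name": "play_rows", "arguments": {"deltas": [[0.01, 0, 0, 0, 0, 0, 0.8], [0.024, 0, 0, 0, 0, 0, 0.8], [0.038, 0, 0, 0, 0, 0, 0.8], [0.052, 0, 0, 0, 0, 0, 0.8], [0.066, 0, 0, 0, 0, 0, 0.8], [0.08, 0, 0, 0, 0, 0, 0.8], [0.094, 0, 0, 0, 0, 0, 0.8], [0.104, 0, 0, 0, 0, 0, 0.8], [0.104, 0, 0, 0, 0, 0, 0.8], [0.104, 0, 0, 0, 0, 0, 0.8]]}}

```text
clock: 16.85
position: [0.5868, -0.0107, 0.0145]
tool_rot: [3.141, -0.001, 1.712]
force: [-2.3, 1.4, 7.6]
grip_width: 0.0217
finger_force: 26.1
```

Run:
```python
from h import *
np.set_printoptions(precision=1,suppress=True)
c=get_calibration('wrist');f=grab_frame('wrist');np.save('w7.npy',c,allow_pickle=True);o=observe()
cv2.imwrite('pics/w7.png',f[:,:,::-1])
print(o['clock'],o['position'],tobar(o['position'])*1e3,o['force'],o['grip_width']*1e3,o['finger_force'])
# rectified top view of bar top plane z=.067: 4 px/mm, y from -60..60, x +-25
g=f.mean(2).astype(np.float32)
def prof(x,z,ys): 
    p=np.array([proj(c,[*bar(x/1e3,y/1e3),z]) for y in ys],np.float32);return cv2.remap(g,p[:,0].reshape(-1,1),p[:,1].reshape(-1,1),1).ravel()
ys=np.arange(-40,65,1.)
P=np.mean([prof(x,.067,ys) for x in (-3,0,3)],0)
for y,v in zip(ys,P): print(int(y),int(v),end='; ')
```

```text
16.9 [ 0.6 -0.   0. ] [   0.7 -104.3] [-2.9  1.2  9.1] 21.495678408140844 26.126098930835724
-40 64; -39 63; -38 64; -37 64; -36 64; -35 63; -34 63; -33 63; -32 63; -31 60; -30 57; -29 28; -28 25; -27 26; -26 28; -25 31; -24 32; -23 32; -22 33; -21 32; -20 32; -19 32; -18 32; -17 32; -16 33; -15 34; -14 32; -13 32; -12 32; -11 32; -10 33; -9 32; -8 33; -7 33; -6 34; -5 0; -4 0; -3 0; -2 0; -1 0; 0 0; 1 0; 2 0; 3 0; 4 0; 5 0; 6 0; 7 0; 8 0; 9 0; 10 0; 11 0; 12 0; 13 0; 14 0; 15 0; 16 0; 17 0; 18 0; 19 0; 20 0; 21 0; 22 0; 23 0; 24 0; 25 0; 26 0; 27 0; 28 0; 29 0; 30 0; 31 0; 32 0; 33 0; 34 0; 35 0; 36 0; 37 0; 38 0; 39 0; 40 0; 41 0; 42 0; 43 0; 44 0; 45 0; 46 0; 47 0; 48 0; 49 0; 50 0; 51 0; 52 0; 53 0; 54 0; 55 0; 56 0; 57 0; 58 0; 59 0; 60 0; 61 0; 62 0; 63 0; 64 0;
```

Request:
{"name": "play_rows", "arguments": {"deltas": [[0, 0, 0, 0, 0, 0, 0.5], [0, 0, 0, 0, 0, 0, 0.2], [0, 0, 0, 0, 0, 0, 0], [0, 0, -0.06, 0, 0, 0, 0], [0, 0, -0.14, 0, 0, 0, 0], [0, 0, -0.24, 0, 0, 0, 0], [0.06, 0.02, -0.27, 0, 0, 0, 0], [0.105, 0.035, -0.27, 0, 0, 0, 0], [0.105, 0.035, -0.27, 0, 0, 0, 0], [0.105, 0.035, -0.27, 0, 0, 0, 0]]}}

```text
clock: 17.9
position: [0.5966, 0.0431, 0.149]
tool_rot: [-3.141, 0.0, 1.712]
force: [-0.7, 0.3, 0.0]
grip_width: 0.0856
finger_force: 0.0
```

Run:
```python
from h import *
np.set_printoptions(precision=4,suppress=True)
c=get_calibration('wrist');f=grab_frame('wrist');np.save('w8.npy',c,allow_pickle=True);o=observe()
cv2.imwrite('pics/w8.png',f[:,:,::-1])
print(o['clock'],o['position'],tobar(o['position']),tobar(c['xyz']),c['xyz'][2],o['force'])
def rect(im,c,z):
    ys=np.arange(-70,65,.25);xs=np.arange(-30,60,.25);M=np.array([[proj(c,[*bar(x/1e3,y/1e3),z]) for y in ys] for x in xs],np.float32)
    return cv2.remap(im,M[...,0],M[...,1],1)
a=rect(f,c,.067); np.save('rect8.npy',a)
w1=rect(cv2.imread('pics/w1.png')[:,:,::-1].copy(),np.load('w1.npy',allow_pickle=True).item(),.067)
cv2.imwrite('pics/c8.png',np.vstack([a,w1])[:,:,::-1])
for n,im in(('w8',a),('w1',w1)):
    P=im[(30-4)*4:(30+4)*4].mean((0,2)); print(n,[int(v) for v in P[::4]])
```

```text
17.95 [0.5965 0.0422 0.1489] [ 0.0178 -0.0532] [0.0175 0.0148] 0.3173637073060237 [-0.2147 -0.5527 -0.2303]
w8 [97, 98, 97, 97, 96, 97, 96, 97, 96, 96, 96, 96, 95, 96, 96, 95, 95, 95, 94, 95, 94, 94, 94, 94, 94, 93, 94, 93, 93, 93, 93, 93, 92, 93, 93, 92, 92, 90, 80, 67, 54, 46, 49, 55, 59, 58, 58, 57, 57, 56, 55, 55, 55, 54, 53, 53, 52, 52, 52, 51, 51, 51, 50, 46, 43, 40, 55, 107, 109, 58, 60, 143, 228, 234, 234, 234, 233, 233, 233, 233, 233, 233, 233, 233, 233, 233, 232, 232, 233, 232, 232, 232, 231, 186, 68, 50, 106, 157, 148, 136, 135, 135, 135, 135, 135, 135, 135, 136, 135, 135, 135, 135, 135, 135, 135, 135, 135, 135, 136, 135, 136, 136, 136, 136, 136, 136, 136, 136, 136, 136, 136, 136, 136, 136, 136]
w1 [55, 55, 54, 54, 54, 53, 53, 53, 52, 51, 47, 44, 43, 57, 89, 120, 137, 156, 189, 218, 226, 227, 227, 227, 227, 227, 227, 227, 227, 227, 227, 227, 227, 227, 227, 227, 227, 227, 227, 227, 227, 227, 221, 183, 115, 90, 149, 207, 226, 227, 227, 227, 227, 227, 226, 227, 226, 227, 227, 227, 227, 227, 227, 226, 226, 227, 226, 220, 179, 108, 89, 151, 209, 226, 226, 226, 226, 226, 226, 226, 226, 226, 226, 226, 226, 226, 226, 226, 226, 226, 226, 226, 217, 170, 99, 88, 154, 210, 225, 226, 225, 225, 226, 226, 225, 225, 225, 225, 225, 225, 225, 225, 225, 225, 225, 225, 225, 225, 225, 225, 225, 225, 225, 225, 225, 225, 225, 225, 225, 225, 225, 225, 225, 225, 224]
```

View pics/c8.png

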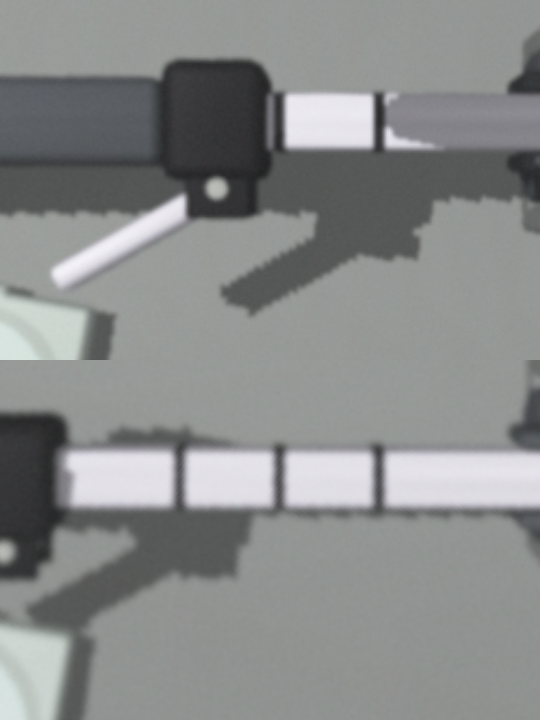

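The rectified view shows the middle ring at (279,122), the collar's edge at about (267,122), and the lever open by about 0.5 rad with its tip at (60,275). The collar sits about 3 mm short of the ring centre, so I'll regrip the tube and nudge it on.

Request:
{"name": "play_rows", "arguments": {"deltas": [[-0.06, -0.02, 0, 0, 0, 0, 0.2], [-0.105, -0.035, 0, 0, 0, 0, 0.3], [-0.105, -0.035, 0.08, 0, 0, 0, 0.3], [-0.105, -0.035, 0.16, 0, 0, 0, 0.3], [-0.105, -0.035, 0.23, 0, 0, 0, 0.3], [-0.105, -0.035, 0.27, 0, 0, 0, 0.3], [-0.105, -0.035, 0.27, 0, 0, 0, 0.5], [-0.105, -0.035, 0.27, 0, 0, 0, 0.65], [-0.105, -0.035, 0.27, 0, 0, 0, 0.8], [-0.105, -0.035, 0.27, 0, 0, 0, 0.8]]}}

```text
clock: 18.95
position: [0.5871, -0.0121, 0.0154]
tool_rot: [3.141, 0.0, 1.711]
force: [-3.4, -2.5, 4.8]
grip_width: 0.0213
finger_force: 27.8
```

Request:
{"name": "play_rows", "arguments": {"deltas": [[0, 0, 0, 0, 0, 0, 0.8], [0, 0, 0, 0, 0, 0, 0.8], [0.003, 0, 0, 0, 0, 0, 0.8], [0.007, 0, 0, 0, 0, 0, 0.8], [0.007, 0, 0, 0, 0, 0, 0.8]]}}

```text
clock: 19.45
position: [0.5866, -0.0081, 0.0154]
tool_rot: [3.141, -0.0, 1.711]
force: [-5.4, -0.5, 10.4]
grip_width: 0.022
finger_force: 28.7
```

Run:
```python
from h import *
o=observe();print(o['clock'],o['position'],tobar(o['position']),o['force'],o['grip_width'],o['finger_force'])
```

```text
19.45 [ 0.58657932 -0.00812173  0.01538502] [ 0.00080038 -0.1016582 ] [-5.42430378 -0.53358822 10.42584968] 0.021971984602443883 28.695563971996307
```

Request:
{"name": "play_rows", "arguments": {"deltas": [[0, 0, 0, 0, 0, 0, 0.5], [0, 0, 0, 0, 0, 0, 0.2], [0, 0, 0, 0, 0, 0, 0], [0, 0, -0.06, 0, 0, 0, 0], [0, 0, -0.14, 0, 0, 0, 0], [0, 0, -0.24, 0, 0, 0, 0], [0.05, 0.02, -0.26, 0, 0, 0, 0], [0.097, 0.03, -0.26, 0, 0, 0, 0], [0.097, 0.03, -0.26, 0, 0, 0, 0], [0.097, 0.03, -0.26, 0, 0, 0, 0]]}}

```text
clock: 20.45
position: [0.5943, 0.0423, 0.1442]
tool_rot: [-3.142, 0.0, 1.713]
force: [0.4, -1.4, 0.0]
grip_width: 0.0854
finger_force: 0.0
```

```bash
cat > prof.py <<'E'
from h import *
def look(tag):
    c=get_calibration('wrist');f=grab_frame('wrist');o=observe();cv2.imwrite(f'pics/{tag}.png',f[:,:,::-1])
    ys=np.arange(-70,65,.25);xs=np.arange(-30,60,.25);M=np.array([[proj(c,[*bar(x/1e3,y/1e3),.067]) for y in ys] for x in xs],np.float32)
    a=cv2.remap(f,M[...,0],M[...,1],1)
    print(o['clock'],o['position'],tobar(o['position']),o['grip_width'],o['force'])
    P=a[26*4:34*4].mean((0,2));print('edge y -12..8:',[int(v) for v in P[58*4:78*4:2]]);print('ring1 y 20..30:',[int(v) for v in P[90*4:100*4:2]])
    # lever outer edge across x at y=-50
    L=a[:, 20*4:21*4].mean((1,2));print('x 20..58 @y-50',[int(v) for v in L[200:352:4]])
E
python3 -c "from prof import *;look('w9')"
```

```text
20.5 [0.59426683 0.04147209 0.14412533] [ 0.01542919 -0.0536515 ] 0.08559654768894583 [-0.82906721  0.10959016  0.12313851]
edge y -12..8: [53, 53, 52, 52, 52, 51, 51, 51, 51, 52, 51, 51, 51, 51, 51, 50, 50, 49, 47, 46, 44, 42, 40, 39, 39, 54, 82, 110, 127, 134, 139, 153, 181, 210, 226, 232, 233, 233, 233, 233]
ring1 y 20..30: [204, 200, 198, 196, 194, 184, 157, 112, 69, 50, 51, 76, 125, 165, 179, 179, 174, 164, 156, 152]
x 20..58 @y-50 [83, 84, 112, 148, 155, 154, 155, 155, 155, 154, 154, 154, 156, 155, 158, 189, 229, 242, 240, 231, 220, 196, 168, 157, 154, 147, 146, 174, 197, 201, 198, 193, 188, 183, 176, 168, 160, 153]
```

Request:
{"name": "play_rows", "arguments": {"deltas": [[0, 0, 0.08, 0, 0, 0, 0], [0, 0, 0.16, 0, 0, 0, 0], [0, 0.002, 0.22, 0, 0, 0, 0.1], [0, 0.005, 0.255, 0, 0, 0, 0.2], [0, 0.006, 0.262, 0, 0, 0, 0.25], [0, 0.006, 0.262, 0, 0, 0, 0.3], [0, 0.006, 0.262, 0, 0, 0, 0.3], [0, 0.006, 0.262, 0, 0, 0, 0.3]], "newtons": 30}}

```text
clock: 21.3
position: [0.5981, 0.0425, 0.0145]
tool_rot: [3.14, -0.0, 1.711]
force: [-0.1, 0.3, 0.4]
grip_width: 0.0597
finger_force: 0.0
```

Run:
```python
from h import *
o=observe();print(o['clock'],o['position'],tobar(o['position']),o['force'],o['grip_width'],o['finger_force'])
```

```text
21.3 [0.59810063 0.04247223 0.01448181] [ 0.01936594 -0.05320401] [-0.14641345  0.28662459  0.41420109] 0.05967722047364314 0.0
```

Request:
{"name": "play_rows", "arguments": {"deltas": [[0, 0, 0, 0, 0, 0, 0.32], [0, -0.002, 0, 0, 0, 0, 0.345], [0, -0.004, 0, 0, 0, 0, 0.37], [0, -0.006, 0, 0, 0, 0, 0.395], [0, -0.008, 0, 0, 0, 0, 0.42], [0, -0.008, 0, 0, 0, 0, 0.42]]}}

```text
clock: 21.9
position: [0.5934, 0.0416, 0.0135]
tool_rot: [3.141, 0.0, 1.711]
force: [-2.6, -2.1, 6.5]
grip_width: 0.0496
finger_force: 5.0
```

```bash
cat > st.py <<'E'
from h import *
o=observe();t=tobar(o['position'])*1e3;w=o['grip_width']*1e3;f=RR([0,0,-BY])@o['force'];print(round(o['clock'],2),'xc,y',t.round(2),'w',round(w,2),'tubeface',round(t[0]-w/2,2),'levface',round(t[0]+w/2,2),'F bar',f.round(1),'ff',round(o['finger_force'],1),'z',o['position'][2].round(4))
E
python3 st.py
```

```text
21.9 xc,y [ 14.6  -53.42] w 49.61 tubeface -10.21 levface 39.4 F bar [-2.8 -1.7  6.5] ff 5.0 z 0.0135
```

Request:
{"name": "play_rows", "arguments": {"deltas": [[0, -0.002, 0, 0, 0, 0, 0.445], [0, -0.004, 0, 0, 0, 0, 0.47], [0, -0.006, 0, 0, 0, 0, 0.495], [0, -0.008, 0, 0, 0, 0, 0.515], [0, -0.008, 0, 0, 0, 0, 0.515]]}}

```text
clock: 22.4
position: [0.5894, 0.041, 0.0134]
tool_rot: [3.141, 0.0, 1.711]
force: [-3.6, -4.6, 4.4]
grip_width: 0.0417
finger_force: 4.2
```

```bash
python3 st.py
```

```text
22.4 xc,y [ 10.58 -53.43] w 41.71 tubeface -10.27 levface 31.44 F bar [-4.2 -4.   4.4] ff 4.2 z 0.0134
```

Request:
{"name": "play_rows", "arguments": {"deltas": [[0, 0, 0, 0, 0, 0, 0.54], [0, -0.001, 0, 0, 0, 0, 0.56], [0, -0.003, 0, 0, 0, 0, 0.58], [0, -0.004, 0, 0, 0, 0, 0.59]]}}

```text
clock: 22.8
position: [0.5862, 0.0406, 0.0132]
tool_rot: [-3.139, -0.0, 1.711]
force: [-8.8, -3.4, 9.5]
grip_width: 0.0355
finger_force: 7.4
```

```bash
python3 st.py
```

```text
22.8 xc,y [  7.36 -53.34] w 35.51 tubeface -10.39 levface 25.12 F bar [-9.2 -2.1  9.5] ff 7.4 z 0.0132
```

Request:
{"name": "play_rows", "arguments": {"deltas": [[0, -0.002, 0, 0, 0, 0, 0.61], [0, -0.004, 0, 0, 0, 0, 0.63], [0, -0.005, 0, 0, 0, 0, 0.65], [0, -0.006, 0, 0, 0, 0, 0.7], [0, -0.006, 0, 0, 0, 0, 0.8], [0, -0.006, 0, 0, 0, 0, 0.8], [0, -0.006, 0, 0, 0, 0, 0.8]], "newtons": 40}}

```text
clock: 23.5
position: [0.5839, 0.0403, 0.0133]
tool_rot: [-3.14, -0.0, 1.711]
force: [-8.2, -2.1, 9.5]
grip_width: 0.0298
finger_force: 39.4
```

```bash
python3 st.py; python3 -c "from prof import *;look('w10')"
```

```text
23.5 xc,y [  4.97 -53.31] w 29.83 tubeface -9.94 levface 19.89 F bar [-8.5 -1.   9.5] ff 39.4 z 0.0133
23.55 [0.5839105  0.04028881 0.01335617] [ 0.00500964 -0.05335721] 0.02991708925710008 [-7.59268219 -3.03171727 11.04686579]
edge y -12..8: [38, 39, 39, 39, 39, 40, 40, 40, 40, 40, 41, 40, 41, 41, 42, 42, 43, 42, 41, 42, 41, 40, 41, 40, 40, 40, 82, 160, 172, 172, 172, 172, 172, 172, 172, 172, 172, 172, 172, 172]
ring1 y 20..30: [173, 173, 173, 173, 173, 174, 145, 59, 54, 54, 54, 56, 112, 170, 174, 174, 174, 174, 174, 174]
x 20..58 @y-50 [62, 87, 103, 241, 225, 72, 63, 61, 60, 61, 60, 61, 60, 60, 60, 59, 65, 126, 235, 241, 237, 236, 237, 238, 239, 246, 250, 250, 250, 250, 250, 250, 250, 250, 250, 250, 250, 250]
```

Request:
{"name": "play_rows", "arguments": {"deltas": [[0, 0, 0, 0, 0, 0, 0.8], [0, 0, 0, 0, 0, 0, 0.8], [0, 0, 0, 0, 0, 0, 0.8]]}}

```text
clock: 23.85
position: [0.5839, 0.0403, 0.0133]
tool_rot: [-3.14, -0.0, 1.711]
force: [-8.1, -3.6, 10.2]
grip_width: 0.0297
finger_force: 39.4
```

```bash
python3 st.py; python3 -c "
from workcell import *
print(job_done())"
```

```text
23.85 xc,y [  4.99 -53.38] w 29.67 tubeface -9.85 levface 19.82 F bar [-8.5 -2.4 10.2] ff 39.4 z 0.0133
the job is handed in; nothing more can be done
None
```

I handed the job in at 23.85 s, and no verdict came back: the bar is wiped, the brush is standing in its bay, the collar's edge is within about 2 mm of the middle ring, and the gripper is holding tube and lever together at about 39 N, with its opening showing the lever fully shut.

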